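# Roll the plaster test cylinders onto the green line

### The job

Two plaster test cylinders, a white and a blue one, lie on the dark mat between a green and a red line. Push each one sideways at its top with the fingertips so that it rolls, not slides, onto the green line, and leave both lying at rest along it, each centred over the line, ready for measuring. Do not pick up, stand up or carry the cylinders, and leave the other things on the counter where they are.

Things in the scene. Friction and masses are not known exactly. Their poses are not given: they have to be found in the camera images.
- mat: fixed flat dark-grey rubber mat with a thin pale border, 230 (its x) x 190 (its y) x 4 mm thick; origin at the centre of its underside on the work surface, so its top is at z = 0.004; its x axis points away from the robot, turned by up to 0.25 rad
- green_line: the green line, a flush painted strip on the mat, 200 mm long (x, parallel to the mat's x) and 8 wide (y), no height to feel; origin at its middle on the mat's top. It lies 45 to 56 mm to the left or to the right of the mat's middle, with the red line on the other side
- red_line: the red line, alike, on the other side of the cylinders; not wanted here
- white_cylinder: the white plaster test cylinder, 32 mm in diameter, 64 long, about 100 g, lying nearly parallel to the lines, 34 to 66 mm from the green one. Origin at its centre, 20 mm above the work surface; x is its own axis; z turns as it rolls and starts pointing up, to a thin black line along its top. Pressed on top and dragged it rolls half as far as the finger moves; it stays where it is left
- blue_cylinder: the blue plaster test cylinder, 32 mm in diameter, 64 long, about 100 g, lying nearly parallel to the lines, 34 to 66 mm from the green one. Origin at its centre, 20 mm above the work surface; x is its own axis; z turns as it rolls and starts pointing up, to a thin black line along its top. It lies in line with the white one, about 100 mm between centres, nearer or farther
- casting_ring: a grey steel casting ring, 60 mm across, 55 high, standing to the left of the mat near the counter's front edge; bystander, loose; origin at the centre of its underside
- calliper: a steel calliper, 150 x 52 x 10 mm, lying to the left, in front of the green press; bystander, loose; origin at the centre of its underside
- dental_model: a pink dental model with a row of teeth, 58 x 62 x 32 mm, beside the mat on its left (+y) side; bystander, loose; origin at the centre of its underside
- chuck_key: a small steel chuck key, 66 mm long, 14 thick, lying beside the mat on its right (-y) side; bystander, loose; origin at the centre of its underside
- steel_tin: a round steel tin, 69 mm across, 42 high, beyond the far edge of the mat; bystander, loose; origin at the centre of its underside
- handpiece: a grey motor handpiece, 159 mm long, 23 thick, lying to the right, near the counter's front edge; bystander, loose; origin at the centre of its underside
There are look-alikes about, which are no part of the job. Several things look just like the blue_cylinder: the one meant starts farthest to the robot's left.

How it is judged:
By the outcome, as a careful person would: the job done as asked, in the order asked, and still so for the second after the job is handed in, with the robot touching nothing.
It also fails if it takes over 64 s, if anything falls off the work surface, if the arm or the gripper's body presses on something with over 40 N, if the wrist force passes 120 N, or if a joint passes its speed limit or range.

### The arm

A 7-joint arm with a two-finger parallel gripper is mounted at the origin on a cart in front of the work surface, level with it; the furniture and walls round the work are solid. World frame = base frame: x ahead of the robot, y to its left, z up, the work surface at z = 0. Lengths are in m, angles in rad, forces in N, time in s.
With the tool pointing down it reaches from about 0.425 to 1.025 m from the base axis. Payload 9.4 kg.
Tool frame: the origin (TCP) lies at the very end of the fingers, on their centre line; the grasp point (between the pads) lies 19 mm behind it; z points along the fingers, y is the line along which they close (so a half turn about z gives the same grasp; the last joint's range is limited). The gripper opens to 93 mm and grips with 3 to 60 N. Pads are 15 mm wide; open, the fingers measure 128 mm over their backs; the gripper's body (75 mm by 188 mm) begins 65 mm behind the grasp point.
Start: joints at [1.253, 0.599, -0.003, 1.599, 0.002, 0.943, -0.08], TCP at [0.173, -0.704, 0.219] pointing down, gripper open.
Joint ranges: [-2.57, 2.57], [-0.35, 1.97], [-1.29, 1.29], [0.11, 2.56], [-1.05, 4.19], [0.11, 1.86], [-2.63, 2.63]. Speed limits (rad/s): [2.22, 2.22, 3.01, 3.01, 3.14, 3.14, 3.14].

### API

Orientations are given as a unit quaternion [x, y, z, w].
In Python, from bench import r, imaging gives the robot as it stands.
- The arm moves only by the tool step_arm, never from a script. Its argument "plan" is a list of rows, each an object of numbers: "hand": the opening, from 0 (shut) to 1 (fully open); "dx", "dy", "dz": the shift along the tool's x, y, z in mm; "twist": the turn about the tool's z in degrees. A call has 1 to 20 rows; each row is the pose to reach, as a shift and turn from the pose commanded when the call began, along the tool's axes at that moment; what a row does not reach only later rows make up. A row lasts 1/10 s, in which the tool goes at most 50 mm and 8.59 degrees, less where a joint would pass 70% of its speed; a pose out of reach is approached as far as the arm can. A call with a gripper value outside its range is refused whole. The fingers move at their own pace and stop on an object; "squeeze" is the grip in N (left out, the last holds). Time passes only in rows, so rows that repeat a pose let the fingers close. It gives the time, the measured TCP pose, the force, the opening and the grip force at its end, in the units of the state.
- r.state(): the state, without advancing time (a new reading comes with each control period).
- imaging.read_camera(name): name is "scene" or "side" or "wrist"; returns a dict with "image" (480x640x3 uint8, blue, green, red), "depth" (480x640 float32, m along the optical axis (not along the pixel's ray), 0 where there is no reading), "vfov" (degrees; the focal length in pixels is half the picture's height over the tangent of half this angle, whatever the lens; pixels are square), "cx", "cy" (the principal point, pixels), "pose" (4x4, takes a point from camera to world coordinates). Camera axes: x right, y down, z forward; pixel columns grow to the right and rows downward; lengths in m; the calibration is good to about 2 mm. A picture is of the moment at which its call begins.
- r.close_job(): hands the job in; it is judged then, once.
The state is a dict: "time_s": time; "joint_positions": joint angles; "joint_velocities": joint speeds; "joint_torque": joint torques, N m; "position": TCP position; "tcp_rot": TCP orientation; "force": force on the tool from outside, world axes, zero at the start; "moment": the same for the moment, N m; "gripper_width": finger opening in m; "finger_force": force on a finger pad.
Only numpy, scipy, OpenCV 4.12 (cv2) and the standard library are available. Lean on these libraries where they do the work, as an engineer would, in place of code of your own. Each camera call takes 0.05 s, during which the arm holds its last target. There are 200 camera calls.

## Working session

There is one attempt and no reset: what is moved stays moved. The work goes in short steps, Python scripts to look and compute and a tool call to move; the robot and the scene stay as the last step left them, time stands still between calls to the robot, and variables do not carry over. Pictures are saved under pics/ and viewed, at most 10 in all, crops included, and the job is handed in when it is done.

Besides the shell and the picture viewer there is one more tool, called after "Call:" as name(argument=value, ...) on one line, values as JSON. step_arm: Moves the arm, as the interface text tells. Its arguments: {"type":"object","properties":{"plan":{"type":"array","items":{"type":"object","properties":{"hand":{"type":"number"},"dx":{"type":"number"},"dy":{"type":"number"},"dz":{"type":"number"},"twist":{"type":"number"}}}},"squeeze":{"type":"number"}},"required":["plan"]}

```bash
mkdir -p pics; cat > h.py <<'E'
import numpy as np, cv2
from bench import r, imaging
def cap(n,f=None):
    c=imaging.read_camera(n)
    if f: cv2.imwrite(f,c["image"])
    np.savez(f"{n}.npz",**c)
    return c
def foc(c): return 240/np.tan(np.radians(float(c["vfov"])/2))
def ray(c,u,v):
    d=np.array([(u-c["cx"])/foc(c),(v-c["cy"])/foc(c),1.]); P=c["pose"]; return P[:3,3],P[:3,:3]@d
def onz(c,u,v,z):
    o,d=ray(c,u,v); return o+d*(z-o[2])/d[2]
def dep(c,u,v):
    o,d=ray(c,u,v); return o+d*c["depth"][int(v),int(u)]
def proj(c,p):
    q=np.linalg.inv(c["pose"])@np.append(p,1); return q[:2]/q[2]*foc(c)+[c["cx"],c["cy"]]
E
python3 - <<'E'
from h import *
for n in("scene","side"):
    c=cap(n,f"pics/{n}0.png"); print(n,c["vfov"],c["cx"],c["cy"],c["pose"].round(3).tolist())
s=r.state();print(s["time_s"],s["position"],s["tcp_rot"],s["gripper_width"])
E
```

```text
scene 52.55481132994959 320.190794553531 240.8887845532886 [[-0.467, -0.632, 0.619, -0.02], [-0.884, 0.348, -0.312, 0.464], [-0.019, -0.692, -0.721, 0.742], [0.0, 0.0, 0.0, 1.0]]
side 43.2541868703688 314.75313663998276 232.2676744681019 [[-0.878, -0.28, 0.389, 0.01], [-0.479, 0.488, -0.73, 1.181], [0.015, -0.827, -0.562, 0.828], [0.0, 0.0, 0.0, 1.0]]
0.1 [ 0.17277334 -0.70366794  0.21783404] [ 9.92755959e-01  1.20146244e-01 -1.55059555e-04 -6.79636295e-04] 0.09305910023971341
```

View pics/scene0.png

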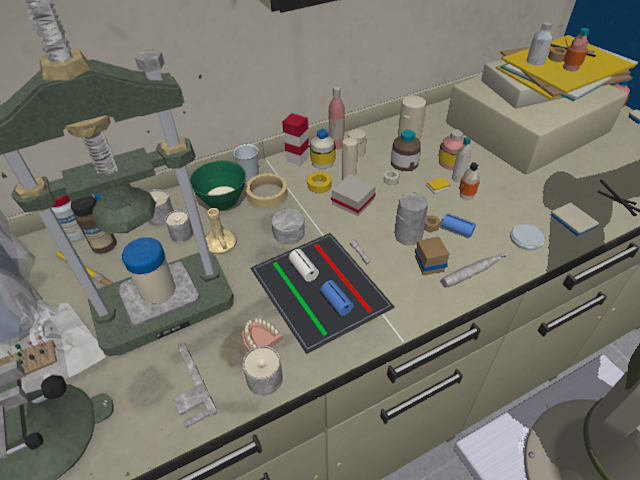

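View pics/side0.png

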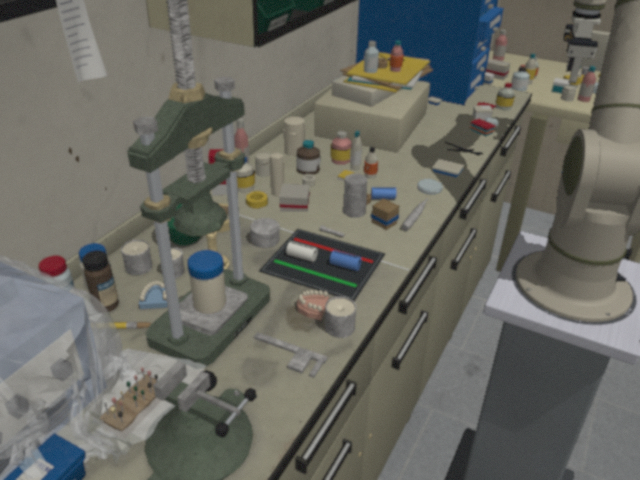

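The scene view shows the mat with corners near (252,267), (333,235), (393,304) and (307,349). The green line is on its left, the white cylinder at about (303,265) and the blue at (337,298). A look-alike blue cylinder lies off the mat at (458,225).

```bash
python3 - <<'E'
from h import *
for n,(x0,y0,w,h) in {"scene":(240,225,160,130),"side":(255,225,135,75)}.items():
    d=np.load(n+".npz"); im=d["image"][y0:y0+h,x0:x0+w]
    im=cv2.resize(im,None,fx=5,fy=5,interpolation=cv2.INTER_CUBIC) if n=="scene" else cv2.resize(im,None,fx=5.9,fy=5.9,interpolation=cv2.INTER_CUBIC)
    im=im[:600,:800]; cv2.imwrite(f"pics/{n}0c.png",im)
c=np.load("scene.npz")
for u,v in [(252,267),(333,235),(393,304),(307,349)]: print(onz(c,u,v,.004).round(4))
for a,b in [((276,264),(325,334)),((317,245),(370,311))]: print("line",onz(c,*a,.004).round(4),onz(c,*b,.004).round(4))
hsv=cv2.cvtColor(c["image"],cv2.COLOR_BGR2HSV)
g=cv2.inRange(hsv,(50,120,60),(75,255,255)); 
v,u=np.nonzero(g[255:345,265:335]); P=np.array([onz(c,a+265,b+255,.004)[:2] for a,b in zip(u,v)])
m=P.mean(0);d=np.linalg.svd(P-m)[2][0];print("green",m,d, len(P), np.ptp((P-m)@d))
c2=np.load("side.npz")
hsv=cv2.cvtColor(c2["image"],cv2.COLOR_BGR2HSV)
g=cv2.inRange(hsv,(50,100,50),(75,255,255)); 
v,u=np.nonzero(g[255:290,265:365]); P=np.array([onz(c2,a+265,b+255,.004)[:2] for a,b in zip(u,v)])
m=P.mean(0);d=np.linalg.svd(P-m)[2][0];print("green side",m,d, len(P), np.ptp((P-m)@d))
E
```

```text
[0.6144 0.299  0.004 ]
[0.6148 0.1131 0.004 ]
[0.4028 0.1024 0.004 ]
[0.3938 0.2866 0.004 ]
line [0.5985 0.2534 0.004 ] [0.4057 0.2447 0.004 ]
line [0.6053 0.1565 0.004 ] [0.4098 0.1484 0.004 ]
green [0.49884853 0.24995562] [-0.99874186 -0.05014669] 424 0.2008457809961981
green side [0.50464883 0.25023063] [-0.99874609 -0.05006251] 394 0.20199194307726426
```

View pics/scene0c.png

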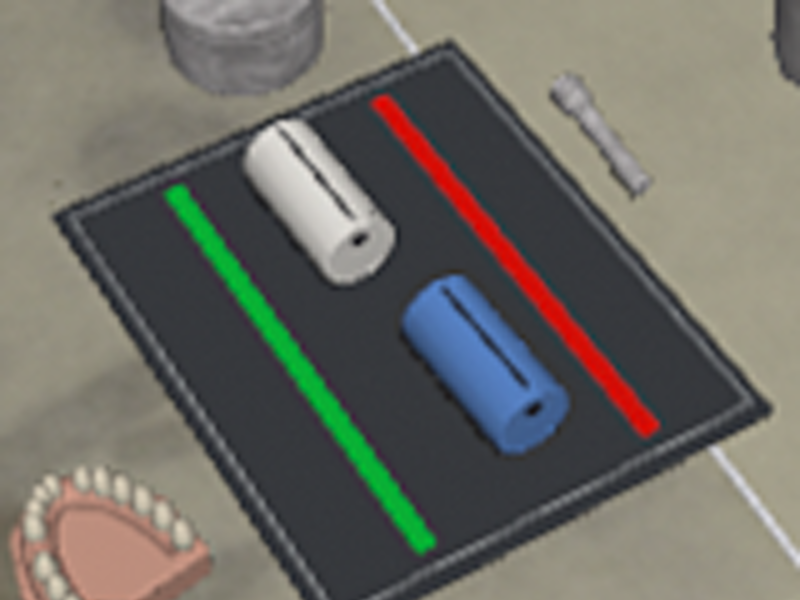

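```bash
python3 - <<'E'
from h import *
H=np.full((12,14),-1.)
for n in("scene","side"):
    c=np.load(n+".npz");D=c["depth"];v,u=np.nonzero(D>0);z=D[v,u];f=foc(c)
    p=np.c_[(u-c["cx"])/f*z,(v-c["cy"])/f*z,z]@c["pose"][:3,:3].T+c["pose"][:3,3]
    i=((p[:,0]-.2)/.06).astype(int);j=((p[:,1]+.8)/.1).astype(int)
    ok=(p[:,0]>.2)&(i<12)&(p[:,1]>-.8)&(j<14)&(p[:,2]<1); np.maximum.at(H,(i[ok],j[ok]),p[ok,2])
print("cols y from -.8 step .1; rows x from .2 step .06");print((H*100).round(0).astype(int))
c=np.load("scene.npz")
k=lambda a,b:(240+(a-2)/5,225+(b-2)/5)
for n,a,b in [("white",(278,125),(352,217)),("blue",(445,290),(528,387))]:
    A,B=onz(c,*k(*a),.036),onz(c,*k(*b),.036);print(n,A.round(4),B.round(4),((A+B)/2).round(4),"ang",np.arctan2(*(A-B)[[1,0]]))
    m=[ (x+y)/2 for x,y in zip(k(*a),k(*b))]; print("depth pt",dep(c,*m).round(4)); print("in side:",proj(np.load("side.npz"),(A+B)/2).round(1))
c=np.load("side.npz"); print(dep(c,302,246),dep(c,345,256))
E
```

```text
cols y from -.8 step .1; rows x from .2 step .06
[[  40   43  -86  -87  -87  -87  -87  -87  -87 -100 -100 -100 -100 -100]
 [  -8  -87   -8   -8   -8  -87  -87   -8   -8   -8 -100 -100   -8   -8]
 [   2    3    1    2    2    1    0    0    0    0    0    6    6    1]
 [   4    4    2    2    2    2    2    6    5    4    4    6    6    1]
 [   4    0    2    2    2    2    3    5    5    4    4    3    1    0]
 [   0    0    0    1    0    1    3   10   10    3    4    3    4    4]
 [  19   20   20   20   12    9    6   10    2    3    4   47   62   49]
 [  19   21   29   25   12   12    1    5   52   52    5   47   61   49]
 [   8   22   22   29   12   47   49   49   52   54    4    9    3   62]
 [-100   22   21   20   12    0    9   48   51   54    7    7    5    9]
 [-100 -100   19   20   12   11    6    9    9   53    7    7    6   13]
 [-100 -100 -100    0    0   11    6   17   12   52    7    7    9   12]]
white [0.5879 0.2135 0.036 ] [0.531  0.2096 0.036 ] [0.5595 0.2115 0.036 ] ang 0.06917293762846806
depth pt [0.5588 0.2116 0.0362]
in side: [301.9 244.9]
blue [0.4826 0.1954 0.036 ] [0.4291 0.1906 0.036 ] [0.4559 0.193  0.036 ] ang 0.09021413539767716
depth pt [0.4562 0.1925 0.0348]
in side: [346.7 254.2]
[0.55852525 0.21251715 0.03399818] [0.45674013 0.199542   0.03495563]
```

View pics/side0c.png

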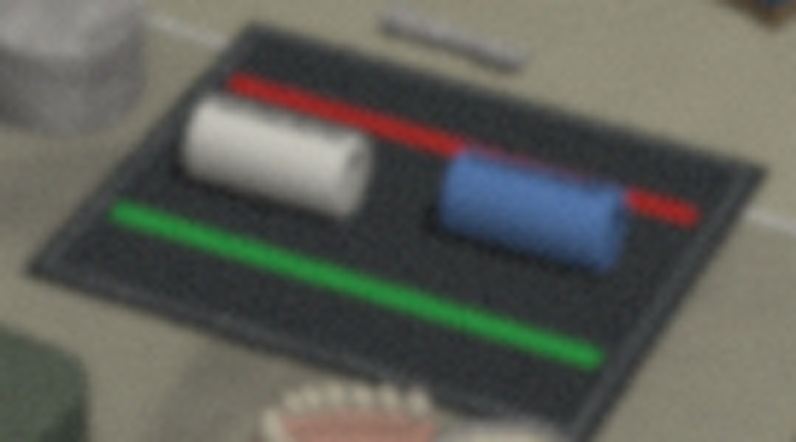

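The side crop confirms the layout. White is nearer the far end at about (275,155) and blue nearer the robot at about (535,210), both between red and green. Next I check clearance to the press and the overhead object.

```bash
python3 - <<'E'
from h import *
for n in("scene","side"):
    c=np.load(n+".npz");D=c["depth"];v,u=np.nonzero(D>0);z=D[v,u];f=foc(c)
    p=np.c_[(u-c["cx"])/f*z,(v-c["cy"])/f*z,z]@c["pose"][:3,:3].T+c["pose"][:3,3]
    ok=(p[:,0]>.4)&(p[:,0]<.75)&(p[:,1]>.15)&(p[:,1]<.42)&(p[:,2]>.08)&(p[:,2]<.7)
    q=p[ok];print(n,len(q))
    for lo in np.arange(.08,.7,.08):
        s=q[(q[:,2]>lo)&(q[:,2]<lo+.08)]
        if len(s):print(round(lo,2),len(s),np.percentile(s,[1,50,99],axis=0)[:,:2].round(3).tolist())
    ok=(p[:,0]>.6)&(p[:,0]<.9)&(p[:,1]>-.3)&(p[:,1]<.2)&(p[:,2]>.3)&(p[:,2]<1)
    q=p[ok];print("over",len(q),np.percentile(q,[1,50,99],axis=0).round(2).tolist() if len(q) else "", [ (u[ok].min(),u[ok].max(),v[ok].min(),v[ok].max()) if len(q) else 0])
E
```

```text
scene 5473
0.08 403 [[0.602, 0.321], [0.606, 0.38], [0.728, 0.39]]
0.16 409 [[0.602, 0.373], [0.606, 0.382], [0.611, 0.391]]
0.24 746 [[0.586, 0.358], [0.604, 0.386], [0.622, 0.419]]
0.32 1138 [[0.587, 0.359], [0.605, 0.384], [0.627, 0.416]]
0.4 2777 [[0.59, 0.154], [0.597, 0.387], [0.702, 0.419]]
over 537 [[0.68, 0.08, 0.45], [0.69, 0.15, 0.46], [0.72, 0.18, 0.47]] [(np.int64(260), np.int64(335), np.int64(0), np.int64(12))]
side 4254
0.08 364 [[0.604, 0.328], [0.611, 0.389], [0.721, 0.394]]
0.16 369 [[0.605, 0.378], [0.609, 0.39], [0.623, 0.394]]
0.24 440 [[0.588, 0.367], [0.607, 0.391], [0.625, 0.418]]
0.32 638 [[0.589, 0.365], [0.608, 0.391], [0.638, 0.412]]
0.4 1269 [[0.591, 0.154], [0.61, 0.379], [0.747, 0.419]]
0.48 1174 [[0.675, 0.153], [0.705, 0.18], [0.749, 0.185]]
over 5277 [[0.67, -0.21, 0.45], [0.71, 0.18, 0.49], [0.84, 0.19, 0.54]] [(np.int64(166), np.int64(356), np.int64(0), np.int64(47))]
```

Call:
step_arm(plan=[{"dx":37,"dy":-27,"dz":-40,"hand":0.16},{"dx":75,"dy":-54,"dz":-40},{"dx":112,"dy":-80,"dz":-40},{"dx":150,"dy":-107,"dz":-40},{"dx":187,"dy":-134,"dz":-40},{"dx":225,"dy":-161,"dz":-40},{"dx":262,"dy":-188,"dz":-40},{"dx":300,"dy":-214,"dz":-40},{"dx":337,"dy":-241,"dz":-40},{"dx":375,"dy":-268,"dz":-40},{"dx":375,"dy":-268,"dz":-40}])

```text
validation failed for argument at $.pl...
```

Call:
step_arm(plan=[{"dx":37,"dy":-27,"dz":-40,"twist":0,"hand":0.16},{"dx":75,"dy":-54,"dz":-40,"twist":0,"hand":0.16},{"dx":112,"dy":-80,"dz":-40,"twist":0,"hand":0.16},{"dx":150,"dy":-107,"dz":-40,"twist":0,"hand":0.16},{"dx":187,"dy":-134,"dz":-40,"twist":0,"hand":0.16},{"dx":225,"dy":-161,"dz":-40,"twist":0,"hand":0.16},{"dx":262,"dy":-188,"dz":-40,"twist":0,"hand":0.16},{"dx":300,"dy":-214,"dz":-40,"twist":0,"hand":0.16},{"dx":337,"dy":-241,"dz":-40,"twist":0,"hand":0.16},{"dx":375,"dy":-268,"dz":-40,"twist":0,"hand":0.16},{"dx":375,"dy":-268,"dz":-40,"twist":0,"hand":0.16}])

```text
time_s: 1.2
position: [0.478, -0.3479, 0.2583]
tcp_rot: [0.992, 0.125, 0.001, -0.001]
force: [-0.4, -0.7, -0.1]
gripper_width: 0.0155
finger_force: 0.0
```

Call:
step_arm(plan=[{"dx":9,"dy":-44,"dz":0,"twist":-7,"hand":0.16},{"dx":18,"dy":-87,"dz":0,"twist":-14,"hand":0.16},{"dx":27,"dy":-131,"dz":0,"twist":-20,"hand":0.16},{"dx":35,"dy":-175,"dz":0,"twist":-27,"hand":0.16},{"dx":44,"dy":-218,"dz":0,"twist":-33,"hand":0.16},{"dx":53,"dy":-262,"dz":0,"twist":-40,"hand":0.16},{"dx":62,"dy":-306,"dz":10,"twist":-47,"hand":0.16},{"dx":71,"dy":-349,"dz":20,"twist":-53,"hand":0.16},{"dx":80,"dy":-393,"dz":30,"twist":-60,"hand":0.16},{"dx":88,"dy":-437,"dz":40,"twist":-67,"hand":0.16},{"dx":97,"dy":-480,"dz":50,"twist":-73,"hand":0.16},{"dx":106,"dy":-524,"dz":58,"twist":-80,"hand":0.16},{"dx":106,"dy":-524,"dz":58,"twist":-80,"hand":0.16},{"dx":106,"dy":-524,"dz":58,"twist":-80,"hand":0.16}])

```text
time_s: 2.6
position: [0.4508, 0.1801, 0.2001]
tcp_rot: [0.683, 0.731, -0.001, -0.0]
force: [-0.1, -0.7, 0.2]
gripper_width: 0.0148
finger_force: 0.0
```

```bash
python3 - <<'E'
from h import *
c=cap("wrist","pics/wrist1.png"); print(c["pose"].round(3).tolist())
s=r.state();print(s["time_s"],s["position"],s["tcp_rot"],s["force"],s["joint_positions"])
E
```

```text
[[0.998, 0.065, 0.017, 0.446], [0.068, -0.965, -0.255, 0.25], [-0.0, 0.255, -0.967, 0.367], [0.0, 0.0, 0.0, 1.0]]
2.65 [0.45094948 0.17886454 0.20026567] [ 6.83680386e-01  7.29781255e-01 -6.68979218e-04 -3.47001793e-05] [-0.31528827  0.18494819  0.25449065] [-0.1011531   0.38133413 -0.51939605  2.13257687  0.29239719  0.69665016
 -0.75099919]
```

View pics/wrist1.png

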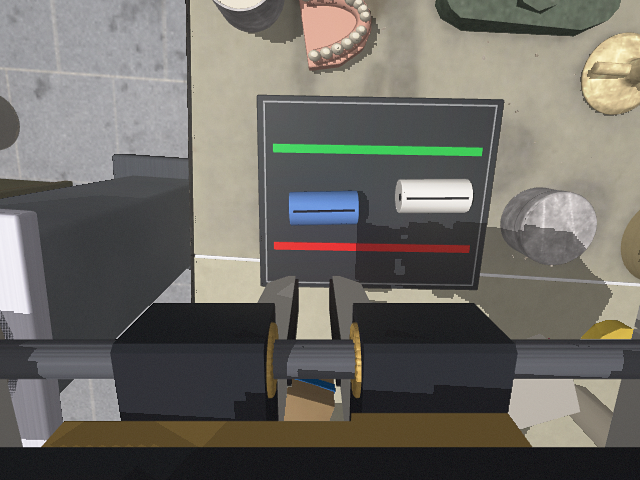

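The wrist view shows the mat, with green at row ~150, red at ~245, the blue top line at about (293–355, 211) and the white at (405–460, 198). I'll measure these from the image.

```bash
cat >> h.py <<'E'
def green(c):
    hsv=cv2.cvtColor(c["image"],cv2.COLOR_BGR2HSV); g=cv2.inRange(hsv,(50,110,60),(80,255,255))
    n,l,s,_=cv2.connectedComponentsWithStats(g); k=1+s[1:,4].argmax(); v,u=np.nonzero(l==k)
    P=np.array([onz(c,a,b,.004)[:2] for a,b in zip(u,v)]); m=P.mean(0); d=np.linalg.svd(P-m)[2][0]; d*=np.sign(d[0])
    return m,d,np.ptp((P-m)@d)
def cyl(c,col):
    # cylinder centre & axis from depth points on its upper side
    img=c["image"]; hsv=cv2.cvtColor(img,cv2.COLOR_BGR2HSV); D=c["depth"]; f=foc(c)
    v,u=np.nonzero(D>0); z=D[v,u]
    p=np.c_[(u-c["cx"])/f*z,(v-c["cy"])/f*z,z]@c["pose"][:3,:3].T+c["pose"][:3,3]
    h=hsv[v,u]; ok=(p[:,2]>.012)&(p[:,2]<.045)&(p[:,0]>.39)&(p[:,0]<.615)&(p[:,1]>.13)&(p[:,1]<.29)
    ok&= ((h[:,0]>100)&(h[:,0]<125)&(h[:,1]>110)) if col=="blue" else ((h[:,1]<50)&(h[:,2]>110))
    p=p[ok]
    from scipy.optimize import least_squares
    def res(q):
        y,a,b,zc=q; x=p[:,0]-p[:,0].mean(); n=(p[:,1]-y-a*x)/np.hypot(1,a); return np.hypot(n,p[:,2]-zc)-.016
    s=least_squares(res,[np.median(p[:,1]),0.05,0,.02],loss="soft_l1",f_scale=.001).x
    xs=np.percentile(p[:,0],[1,99]); xm=xs.mean(); y=s[0]+s[1]*(xm-p[:,0].mean())
    return np.array([xm,y,s[3]]),np.arctan(s[1]),np.ptp(xs),len(p)
def rep(c):
    m,d,L=green(c); print("green",m.round(4),"ang",np.arctan2(d[1],d[0]).round(4),"len",L.round(3))
    for k in("blue","white"):
        q,a,L,n=cyl(c,k); w=q[:2]-m; print(k,q.round(4),"ang",a.round(3),"len",L.round(3),n,"to green mm",(-1000*(w[1]*d[0]-w[0]*d[1])).round(1))
E
python3 - <<'E'
from h import *
for n in("scene","side","wrist"):
    print(n); c=dict(np.load(n+".npz")); rep(c)
for a,b in [((293,212),(355,211)),((406,198),(461,198)),((245,0),(245,0))][:2]:
    print(onz(c,*a,.036).round(4),onz(c,*b,.036).round(4))
E
```

```text
scene
green [0.9257 0.2623] ang 1.3441 len 0.131
blue [0.4559 0.192  0.0189] ang 0.092 len 0.064 575 to green mm -441.9
white [0.5573 0.2103 0.0189] ang 0.068 len 0.065 474 to green mm -347.2
side
green [0.504  0.2501] ang 0.0496 len 0.202
blue [0.4573 0.193  0.0188] ang 0.104 len 0.062 350 to green mm 54.7
white [0.5592 0.2119 0.0183] ang 0.056 len 0.064 344 to green mm 40.9
wrist
green [0.5076 0.2487] ang 0.0505 len 0.2
blue [0.4591 0.1917 0.0202] ang 0.089 len 0.062 2139 to green mm 54.4
white [0.5598 0.2101 0.0203] ang 0.076 len 0.063 2416 to green mm 41.2
[0.4316 0.1886 0.036 ] [0.4879 0.1933 0.036 ]
[0.5327 0.2083 0.036 ] [0.5823 0.2116 0.036 ]
```

Call:
step_arm(plan=[{"dx":7,"dy":7.5,"dz":40,"twist":-1.4,"hand":0.16},{"dx":7,"dy":7.5,"dz":80,"twist":-1.4,"hand":0.16},{"dx":7,"dy":7.5,"dz":120,"twist":-1.4,"hand":0.16},{"dx":7,"dy":7.5,"dz":145,"twist":-1.4,"hand":0.16},{"dx":7,"dy":7.5,"dz":160,"twist":-1.4,"hand":0.16},{"dx":7,"dy":7.5,"dz":160,"twist":-1.4,"hand":0.16},{"dx":7,"dy":7.5,"dz":160,"twist":-1.4,"hand":0.16}])

```text
time_s: 3.35
position: [0.4585, 0.186, 0.041]
tcp_rot: [0.675, 0.738, -0.0, 0.0]
force: [-0.2, -0.6, -1.0]
gripper_width: 0.0149
finger_force: 0.0
```

Call:
step_arm(plan=[{"dx":0,"dy":0,"dz":2,"twist":0,"hand":0.16},{"dx":0,"dy":0,"dz":3.5,"twist":0,"hand":0.16},{"dx":0,"dy":0,"dz":4.5,"twist":0,"hand":0.16},{"dx":0,"dy":0,"dz":4.5,"twist":0,"hand":0.16},{"dx":0,"dy":0,"dz":4.5,"twist":0,"hand":0.16}])

```text
time_s: 3.85
position: [0.4583, 0.1873, 0.0363]
tcp_rot: [0.674, 0.738, 0.0, 0.0]
force: [0.1, 0.3, 0.7]
gripper_width: 0.0151
finger_force: 0.5
```

Call:
step_arm(plan=[{"dx":0,"dy":0,"dz":1,"twist":0,"hand":0.16},{"dx":0,"dy":0,"dz":1,"twist":0,"hand":0.16},{"dx":0,"dy":0,"dz":1,"twist":0,"hand":0.16}])

```text
time_s: 4.15
position: [0.4583, 0.1876, 0.036]
tcp_rot: [0.674, 0.739, 0.001, 0.0]
force: [-2.7, -0.9, 14.7]
gripper_width: 0.0148
finger_force: 7.5
```

Call:
step_arm(plan=[{"dx":2,"dy":0,"dz":0,"twist":0,"hand":0.16},{"dx":5,"dy":0,"dz":0,"twist":0,"hand":0.16},{"dx":8,"dy":0,"dz":0,"twist":0,"hand":0.16},{"dx":11,"dy":0,"dz":0,"twist":0,"hand":0.16},{"dx":14,"dy":0,"dz":0,"twist":0,"hand":0.16},{"dx":17,"dy":0,"dz":0,"twist":0,"hand":0.16},{"dx":19,"dy":0,"dz":0,"twist":0,"hand":0.16},{"dx":20,"dy":0,"dz":0,"twist":0,"hand":0.16},{"dx":20,"dy":0,"dz":0,"twist":0,"hand":0.16},{"dx":20,"dy":0,"dz":0,"twist":0,"hand":0.16}])

```text
time_s: 5.15
position: [0.4565, 0.2078, 0.036]
tcp_rot: [0.674, 0.739, 0.001, 0.0]
force: [-2.2, 0.1, 14.1]
gripper_width: 0.0149
finger_force: 7.2
```

```bash
python3 - <<'E'
from h import *
c=cap("wrist","pics/wrist2.png"); rep(c)
E
```

```text
green [0.5072 0.2485] ang 0.0498 len 0.201
blue [0.4575 0.2019 0.0202] ang 0.089 len 0.062 3818 to green mm 44.1
white [0.5599 0.2101 0.0203] ang 0.076 len 0.062 6468 to green mm 41.1
```

View pics/wrist2.png

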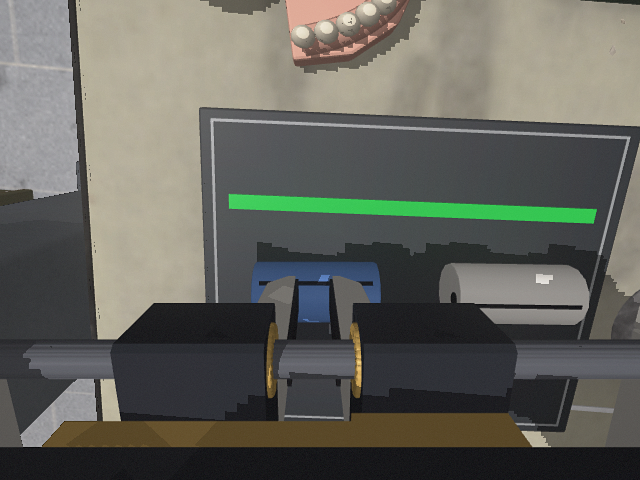

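Call:
step_arm(plan=[{"dx":0,"dy":0,"dz":-4,"twist":0,"hand":0.16},{"dx":0,"dy":0,"dz":-8,"twist":0,"hand":0.16},{"dx":0,"dy":0,"dz":-8,"twist":0,"hand":0.16},{"dx":-11,"dy":0,"dz":-8,"twist":0,"hand":0.16},{"dx":-11,"dy":0,"dz":-8,"twist":0,"hand":0.16},{"dx":-11,"dy":0,"dz":-3,"twist":0,"hand":0.16},{"dx":-11,"dy":0,"dz":-1,"twist":0,"hand":0.16},{"dx":-11,"dy":0,"dz":0,"twist":0,"hand":0.16},{"dx":-11,"dy":0,"dz":0,"twist":0,"hand":0.16},{"dx":-11,"dy":0,"dz":0,"twist":0,"hand":0.16},{"dx":-8,"dy":0,"dz":0,"twist":0.1,"hand":0.16},{"dx":-5,"dy":0,"dz":0,"twist":0.2,"hand":0.16},{"dx":-2,"dy":0,"dz":0,"twist":0.3,"hand":0.16},{"dx":1,"dy":0,"dz":0,"twist":0.4,"hand":0.16},{"dx":4,"dy":0,"dz":0,"twist":0.5,"hand":0.16},{"dx":7,"dy":0,"dz":0,"twist":0.6,"hand":0.16},{"dx":10,"dy":0,"dz":0,"twist":0.7,"hand":0.16},{"dx":11,"dy":0,"dz":0,"twist":0.7,"hand":0.16},{"dx":11,"dy":0,"dz":0,"twist":0.7,"hand":0.16},{"dx":11,"dy":0,"dz":0,"twist":0.7,"hand":0.16}])

```text
time_s: 7.2
position: [0.4554, 0.2192, 0.036]
tcp_rot: [0.678, 0.735, 0.001, 0.0]
force: [-4.0, 0.1, 18.9]
gripper_width: 0.0148
finger_force: 9.7
```

```bash
python3 - <<'E'
from h import *
c=cap("wrist"); rep(c)
E
```

```text
green [0.5072 0.2485] ang 0.0496 len 0.201
blue [0.4564 0.2135 0.0203] ang 0.088 len 0.062 3770 to green mm 32.4
white [0.5599 0.21   0.0204] ang 0.075 len 0.062 5362 to green mm 41.0
```

Call:
step_arm(plan=[{"dx":0,"dy":0,"dz":-4,"twist":0,"hand":0.16},{"dx":0,"dy":0,"dz":-8,"twist":0,"hand":0.16},{"dx":0,"dy":0,"dz":-8,"twist":0,"hand":0.16},{"dx":-11,"dy":0,"dz":-8,"twist":0,"hand":0.16},{"dx":-11,"dy":0,"dz":-8,"twist":0,"hand":0.16},{"dx":-11,"dy":0,"dz":-3,"twist":0,"hand":0.16},{"dx":-11,"dy":0,"dz":-1,"twist":0,"hand":0.16},{"dx":-11,"dy":0,"dz":0,"twist":0,"hand":0.16},{"dx":-11,"dy":0,"dz":0,"twist":0,"hand":0.16},{"dx":-11,"dy":0,"dz":0,"twist":0,"hand":0.16},{"dx":-8,"dy":0,"dz":0,"twist":0.2,"hand":0.16},{"dx":-5,"dy":0,"dz":0,"twist":0.4,"hand":0.16},{"dx":-2,"dy":0,"dz":0,"twist":0.6,"hand":0.16},{"dx":1,"dy":0,"dz":0,"twist":0.8,"hand":0.16},{"dx":4,"dy":0,"dz":0,"twist":0.9,"hand":0.16},{"dx":7,"dy":0,"dz":0,"twist":1.0,"hand":0.16},{"dx":10,"dy":0,"dz":0,"twist":1.0,"hand":0.16},{"dx":11,"dy":0,"dz":0,"twist":1.0,"hand":0.16},{"dx":11,"dy":0,"dz":0,"twist":1.0,"hand":0.16},{"dx":11,"dy":0,"dz":0,"twist":1.0,"hand":0.16}])

```text
time_s: 9.25
position: [0.4542, 0.23, 0.0359]
tcp_rot: [0.685, 0.729, 0.001, 0.0]
force: [-4.1, 0.2, 19.8]
gripper_width: 0.015
finger_force: 9.8
```

```bash
python3 - <<'E'
from h import *
c=cap("wrist"); rep(c)
E
```

```text
green [0.5077 0.2484] ang 0.0497 len 0.201
blue [0.4555 0.2252 0.0202] ang 0.087 len 0.062 4191 to green mm 20.6
white [0.5617 0.2101 0.0204] ang 0.073 len 0.058 3469 to green mm 40.9
```

Call:
step_arm(plan=[{"dx":0,"dy":0,"dz":-4,"twist":0,"hand":0.16},{"dx":0,"dy":0,"dz":-8,"twist":0,"hand":0.16},{"dx":0,"dy":1,"dz":-8,"twist":-1.5,"hand":0.32},{"dx":-9,"dy":1,"dz":-8,"twist":-1.5,"hand":0.32},{"dx":-9,"dy":1,"dz":-8,"twist":-1.5,"hand":0.32},{"dx":-9,"dy":1,"dz":-3,"twist":-1.5,"hand":0.32},{"dx":-9,"dy":1,"dz":-1,"twist":-1.5,"hand":0.32},{"dx":-9,"dy":1,"dz":0.3,"twist":-1.5,"hand":0.32},{"dx":-9,"dy":1,"dz":0.3,"twist":-1.5,"hand":0.32},{"dx":-9,"dy":1,"dz":0.3,"twist":-1.5,"hand":0.32},{"dx":-6,"dy":1,"dz":0.3,"twist":-1.1,"hand":0.32},{"dx":-3,"dy":1,"dz":0.3,"twist":-0.7,"hand":0.32},{"dx":0,"dy":1,"dz":0.3,"twist":-0.3,"hand":0.32},{"dx":3,"dy":1,"dz":0.3,"twist":0.1,"hand":0.32},{"dx":5,"dy":1,"dz":0.3,"twist":0.5,"hand":0.32},{"dx":7,"dy":1,"dz":0.3,"twist":0.7,"hand":0.32},{"dx":9,"dy":1,"dz":0.3,"twist":0.7,"hand":0.32},{"dx":9,"dy":1,"dz":0.3,"twist":0.7,"hand":0.32},{"dx":9,"dy":1,"dz":0.3,"twist":0.7,"hand":0.32},{"dx":9,"dy":1,"dz":0.3,"twist":0.7,"hand":0.32}])

```text
time_s: 11.3
position: [0.4545, 0.2392, 0.0359]
tcp_rot: [0.689, 0.725, 0.001, 0.0]
force: [-5.9, 0.2, 24.0]
gripper_width: 0.0298
finger_force: 11.7
```

```bash
python3 - <<'E'
from h import *
c=cap("wrist"); rep(c)
E
```

```text
green [0.5224 0.2497] ang 0.0397 len 0.201
blue [0.4544 0.2351 0.0202] ang 0.086 len 0.061 4950 to green mm 11.9
white [0.5798 0.2114 0.0205] ang 0.062 len 0.022 960 to green mm 40.5
```

Call:
step_arm(plan=[{"dx":0,"dy":0,"dz":-4,"twist":0,"hand":0.32},{"dx":0,"dy":0,"dz":-8,"twist":0,"hand":0.32},{"dx":0,"dy":0,"dz":-8,"twist":-2,"hand":0.16},{"dx":-10,"dy":0,"dz":-8,"twist":-2,"hand":0.16},{"dx":-10,"dy":0,"dz":-8,"twist":-2,"hand":0.16},{"dx":-10,"dy":0,"dz":-3,"twist":-2,"hand":0.16},{"dx":-10,"dy":0,"dz":-1,"twist":-2,"hand":0.16},{"dx":-10,"dy":0,"dz":-0.3,"twist":-2,"hand":0.16},{"dx":-10,"dy":0,"dz":-0.3,"twist":-2,"hand":0.16},{"dx":-10,"dy":0,"dz":-0.3,"twist":-2,"hand":0.16},{"dx":-7,"dy":0,"dz":-0.3,"twist":-2,"hand":0.16},{"dx":-4,"dy":0,"dz":-0.3,"twist":-2,"hand":0.16},{"dx":-1,"dy":0,"dz":-0.3,"twist":-2,"hand":0.16},{"dx":2,"dy":0,"dz":-0.3,"twist":-2,"hand":0.16},{"dx":5,"dy":0,"dz":-0.3,"twist":-2,"hand":0.16},{"dx":8,"dy":0,"dz":-0.3,"twist":-2,"hand":0.16},{"dx":10,"dy":0,"dz":-0.3,"twist":-2,"hand":0.16},{"dx":10,"dy":0,"dz":-0.3,"twist":-2,"hand":0.16},{"dx":10,"dy":0,"dz":-0.3,"twist":-2,"hand":0.16},{"dx":10,"dy":0,"dz":-10,"twist":-2,"hand":0.16}])

```text
time_s: 13.35
position: [0.4537, 0.2485, 0.0444]
tcp_rot: [0.677, 0.736, -0.0, -0.0]
force: [-1.3, 0.1, -0.8]
gripper_width: 0.0146
finger_force: 0.0
```

Call:
step_arm(plan=[{"dx":-10,"dy":0,"dz":-40,"twist":0,"hand":0.16},{"dx":-40,"dy":0,"dz":-80,"twist":0,"hand":0.16},{"dx":-60,"dy":0,"dz":-120,"twist":0,"hand":0.16},{"dx":-60,"dy":0,"dz":-120,"twist":0,"hand":0.16},{"dx":-60,"dy":0,"dz":-120,"twist":0,"hand":0.16}])

```text
time_s: 13.85
position: [0.4601, 0.1878, 0.1656]
tcp_rot: [0.678, 0.735, 0.001, 0.001]
force: [-0.8, 0.1, -0.5]
gripper_width: 0.015
finger_force: 0.0
```

```bash
python3 - <<'E'
from h import *
c=cap("wrist","pics/wrist3.png"); rep(c)
for n in ("side",): rep(cap(n))
E
```

```text
green [0.549  0.2507] ang 0.0499 len 0.118
blue [0.4544 0.2459 0.0202] ang 0.089 len 0.062 3082 to green mm 0.1
white [0.5597 0.2101 0.0203] ang 0.074 len 0.063 2868 to green mm 41.1
green [0.5497 0.2524] ang 0.0412 len 0.115
blue [0.4523 0.2475 0.0186] ang 0.093 len 0.063 419 to green mm 0.9
white [0.5583 0.2121 0.0182] ang 0.068 len 0.064 352 to green mm 40.6
```

View pics/wrist3.png

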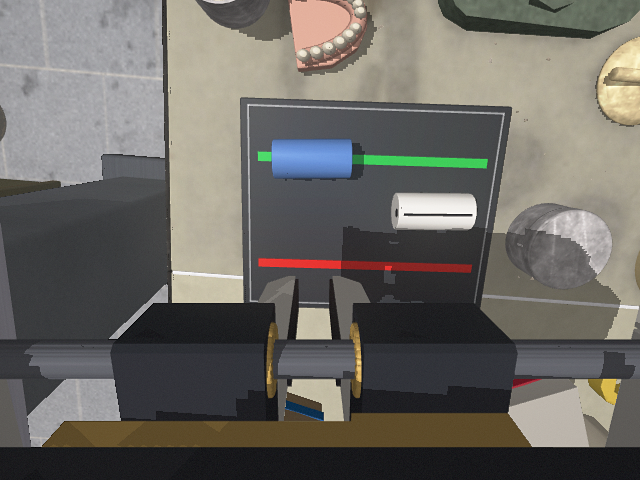

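Blue is centred on the line at about (312,159), within 0.1 mm. White, at about (434,211), is next.

Call:
step_arm(plan=[{"dx":3,"dy":33,"dz":0,"twist":0.5,"hand":0.16},{"dx":6,"dy":67,"dz":0,"twist":0.5,"hand":0.16},{"dx":9,"dy":100,"dz":10,"twist":0.5,"hand":0.16},{"dx":9,"dy":100,"dz":50,"twist":0.5,"hand":0.16},{"dx":9,"dy":100,"dz":90,"twist":0.5,"hand":0.16},{"dx":9,"dy":100,"dz":115,"twist":0.5,"hand":0.16},{"dx":9,"dy":100,"dz":124,"twist":0.5,"hand":0.16},{"dx":9,"dy":100,"dz":127,"twist":0.5,"hand":0.16},{"dx":9,"dy":100,"dz":129,"twist":0.5,"hand":0.16},{"dx":9,"dy":100,"dz":129.5,"twist":0.5,"hand":0.16},{"dx":9,"dy":100,"dz":129.5,"twist":0.5,"hand":0.16},{"dx":9,"dy":100,"dz":129.5,"twist":0.5,"hand":0.16}])

```text
time_s: 15.15
position: [0.556, 0.2067, 0.0361]
tcp_rot: [0.679, 0.734, -0.001, -0.001]
force: [-8.6, 0.2, 13.2]
gripper_width: 0.0149
finger_force: 6.3
```

Call:
step_arm(plan=[{"dx":2,"dy":0,"dz":0,"twist":0,"hand":0.16},{"dx":5,"dy":0,"dz":0,"twist":0,"hand":0.16},{"dx":8,"dy":0,"dz":0,"twist":0,"hand":0.16},{"dx":11,"dy":0,"dz":0,"twist":0,"hand":0.16},{"dx":14,"dy":0,"dz":0,"twist":0,"hand":0.16},{"dx":17,"dy":0,"dz":0,"twist":0,"hand":0.16},{"dx":18,"dy":0,"dz":0,"twist":0,"hand":0.16},{"dx":18,"dy":0,"dz":0,"twist":0,"hand":0.16},{"dx":18,"dy":0,"dz":0,"twist":0,"hand":0.16}])

```text
time_s: 16.05
position: [0.5547, 0.2247, 0.0361]
tcp_rot: [0.679, 0.734, -0.001, -0.001]
force: [-8.4, -0.1, 13.1]
gripper_width: 0.0146
finger_force: 6.1
```

```bash
python3 - <<'E'
from h import *
c=cap("wrist"); rep(c)
E
```

```text
green [0.5464 0.2504] ang 0.0497 len 0.122
blue [0.4553 0.2459 0.0201] ang 0.088 len 0.064 9128 to green mm -0.0
white [0.5593 0.2193 0.0202] ang 0.074 len 0.062 3916 to green mm 31.7
```

Call:
step_arm(plan=[{"dx":0,"dy":0,"dz":-4,"twist":0,"hand":0.16},{"dx":0,"dy":0,"dz":-8,"twist":0,"hand":0.16},{"dx":0,"dy":3,"dz":-8,"twist":0,"hand":0.16},{"dx":-11,"dy":3,"dz":-8,"twist":0,"hand":0.16},{"dx":-11,"dy":3,"dz":-8,"twist":0,"hand":0.16},{"dx":-11,"dy":3,"dz":-3,"twist":0,"hand":0.16},{"dx":-11,"dy":3,"dz":-1,"twist":0,"hand":0.16},{"dx":-11,"dy":3,"dz":0.2,"twist":0,"hand":0.16},{"dx":-11,"dy":3,"dz":0.2,"twist":0,"hand":0.16},{"dx":-11,"dy":3,"dz":0.2,"twist":0,"hand":0.16},{"dx":-8,"dy":3,"dz":0.2,"twist":0,"hand":0.16},{"dx":-5,"dy":3,"dz":0.2,"twist":0,"hand":0.16},{"dx":-2,"dy":3,"dz":0.2,"twist":0,"hand":0.16},{"dx":1,"dy":3,"dz":0.2,"twist":0,"hand":0.16},{"dx":4,"dy":3,"dz":0.2,"twist":0,"hand":0.16},{"dx":7,"dy":3,"dz":0.2,"twist":0,"hand":0.16},{"dx":10,"dy":3,"dz":0.2,"twist":0,"hand":0.16},{"dx":10,"dy":3,"dz":0.2,"twist":0,"hand":0.16},{"dx":10,"dy":3,"dz":0.2,"twist":0,"hand":0.16}])

```text
time_s: 18.0
position: [0.5592, 0.2351, 0.0361]
tcp_rot: [0.68, 0.733, 0.001, -0.0]
force: [-2.5, 0.4, 13.3]
gripper_width: 0.0151
finger_force: 7.2
```

```bash
python3 - <<'E'
from h import *
c=cap("wrist"); rep(c)
E
```

```text
green [0.5463 0.2504] ang 0.0494 len 0.122
blue [0.4553 0.2459 0.0201] ang 0.089 len 0.064 8977 to green mm -0.0
white [0.5585 0.2306 0.0202] ang 0.074 len 0.062 3825 to green mm 20.4
```

Call:
step_arm(plan=[{"dx":0,"dy":0,"dz":-4,"twist":0,"hand":0.16},{"dx":0,"dy":0,"dz":-8,"twist":0,"hand":0.16},{"dx":0,"dy":0,"dz":-8,"twist":0,"hand":0.16},{"dx":-10,"dy":0,"dz":-8,"twist":0,"hand":0.16},{"dx":-10,"dy":0,"dz":-8,"twist":0,"hand":0.16},{"dx":-10,"dy":0,"dz":-3,"twist":0,"hand":0.16},{"dx":-10,"dy":0,"dz":-1,"twist":0,"hand":0.16},{"dx":-10,"dy":0,"dz":0,"twist":0,"hand":0.16},{"dx":-10,"dy":0,"dz":0,"twist":0,"hand":0.16},{"dx":-10,"dy":0,"dz":0,"twist":0,"hand":0.16},{"dx":-7,"dy":0,"dz":0,"twist":0,"hand":0.16},{"dx":-4,"dy":0,"dz":0,"twist":0,"hand":0.16},{"dx":-1,"dy":0,"dz":0,"twist":0,"hand":0.16},{"dx":2,"dy":0,"dz":0,"twist":0,"hand":0.16},{"dx":5,"dy":0,"dz":0,"twist":0,"hand":0.16},{"dx":8,"dy":0,"dz":0,"twist":0,"hand":0.16},{"dx":10,"dy":0,"dz":0,"twist":0,"hand":0.16},{"dx":10,"dy":0,"dz":0,"twist":0,"hand":0.16},{"dx":10,"dy":0,"dz":0,"twist":0,"hand":0.16}])

```text
time_s: 19.95
position: [0.5585, 0.245, 0.0361]
tcp_rot: [0.68, 0.733, 0.001, -0.0]
force: [-3.6, 0.9, 13.9]
gripper_width: 0.0148
finger_force: 7.1
```

```bash
python3 - <<'E'
from h import *
c=cap("wrist"); rep(c)
q,a,_,_=cyl(c,"white"); print(q, 1000*(.2487+.0501*(q[0]-.5076)-q[1]))
E
```

```text
green [0.535  0.2505] ang 0.058 len 0.122
blue [0.4553 0.2459 0.0201] ang 0.087 len 0.064 8712 to green mm 0.0
white [0.5577 0.2414 0.0203] ang 0.073 len 0.062 4433 to green mm 10.4
[0.55766166 0.24138386 0.02026582] 9.824230215064066
```

Call:
step_arm(plan=[{"dx":0,"dy":0,"dz":-4,"twist":0,"hand":0.16},{"dx":0,"dy":0,"dz":-8,"twist":0,"hand":0.16},{"dx":0,"dy":0,"dz":-8,"twist":0,"hand":0.16},{"dx":-9,"dy":0,"dz":-8,"twist":0,"hand":0.16},{"dx":-9,"dy":0,"dz":-8,"twist":0,"hand":0.16},{"dx":-9,"dy":0,"dz":-3,"twist":0,"hand":0.16},{"dx":-9,"dy":0,"dz":-1,"twist":0,"hand":0.16},{"dx":-9,"dy":0,"dz":0,"twist":0,"hand":0.16},{"dx":-9,"dy":0,"dz":0,"twist":0,"hand":0.16},{"dx":-9,"dy":0,"dz":0,"twist":0,"hand":0.16},{"dx":-6,"dy":0,"dz":0,"twist":0,"hand":0.16},{"dx":-3,"dy":0,"dz":0,"twist":0,"hand":0.16},{"dx":0,"dy":0,"dz":0,"twist":0,"hand":0.16},{"dx":3,"dy":0,"dz":0,"twist":0,"hand":0.16},{"dx":6,"dy":0,"dz":0,"twist":0,"hand":0.16},{"dx":9,"dy":0,"dz":0,"twist":0,"hand":0.16},{"dx":9,"dy":0,"dz":0,"twist":0,"hand":0.16},{"dx":9,"dy":0,"dz":0,"twist":0,"hand":0.16},{"dx":9,"dy":0,"dz":-5,"twist":0,"hand":0.16},{"dx":9,"dy":0,"dz":-10,"twist":0,"hand":0.16}])

```text
time_s: 22.0
position: [0.5576, 0.2529, 0.045]
tcp_rot: [0.68, 0.733, -0.0, -0.0]
force: [0.2, 0.6, 0.2]
gripper_width: 0.0149
finger_force: 0.0
```

Call:
step_arm(plan=[{"dx":-10,"dy":0,"dz":-40,"twist":0,"hand":0.16},{"dx":-40,"dy":-20,"dz":-80,"twist":0,"hand":0.16},{"dx":-60,"dy":-40,"dz":-120,"twist":0,"hand":0.16},{"dx":-60,"dy":-60,"dz":-120,"twist":0,"hand":0.16},{"dx":-60,"dy":-60,"dz":-120,"twist":0,"hand":0.16}])

```text
time_s: 22.5
position: [0.5009, 0.1873, 0.1665]
tcp_rot: [0.68, 0.733, 0.0, 0.001]
force: [-0.6, 0.8, 0.4]
gripper_width: 0.0145
finger_force: 0.0
```

```bash
python3 - <<'E'
from h import *
for n in("wrist","side"):
    c=cap(n,f"pics/{n}4.png")
    for k in("blue","white"):
        q,a,L,_=cyl(c,k); g=(.2487+.0501*(q[0]-.5076)) if n=="wrist" else .2501+.0498*(q[0]-.504)
        print(n,k,q.round(4),"ang",a.round(3),"short mm",(1000*(g-q[1])).round(1))
s=r.state();print(s["time_s"],s["force"])
E
```

```text
wrist blue [0.4548 0.2459 0.0202] ang 0.088 short mm 0.1
wrist white [0.557  0.2513 0.0203] ang 0.074 short mm -0.1
side blue [0.4526 0.2472 0.0184] ang 0.094 short mm 0.3
side white [0.5555 0.2532 0.0181] ang 0.044 short mm -0.5
22.6 [ 0.18654426 -0.02358688 -0.29579633]
```

View pics/wrist4.png

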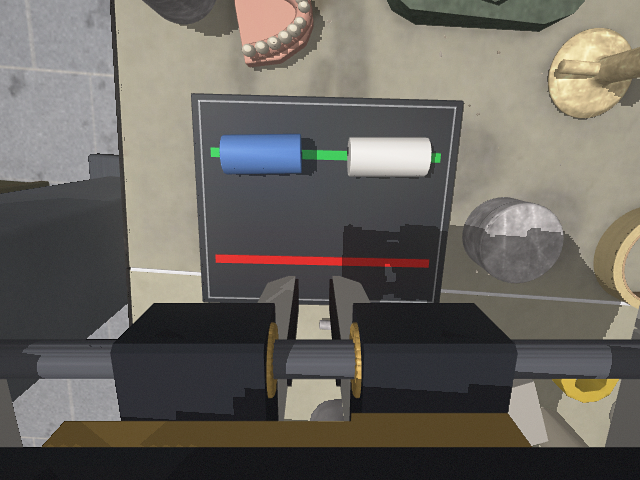

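Both cylinders lie centred on the green line, blue at about (261,155) and white at about (389,157). The bystanders visible in this view look untouched.

```bash
python3 -c "
from bench import r
print(r.close_job())"
```

```text
the job is handed in; nothing more can be done
None
```

The job is handed in: both cylinders were rolled onto the green line and lie at rest there, centred within about 0.5 mm by both cameras, with the blue one about 2° and the white about 1.5° off the line's direction.

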